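# Comb the bread sticks into rows on the display board

### The job

Pick up the small wooden rake by its upright handle and use it to comb the four scattered bread sticks up the bevelled edge onto the dark display board, so that they lie flat in parallel rows close together along the board's raised rail, none sticking out over the board's sides. Move the sticks only with the rake, never with the gripper or arm, and leave everything else on the counter where it stands. Finally stand the rake back on the counter, clear of the board, and let go.

Things in the scene. Friction and masses are not known exactly. Their poses are not given: they have to be found in the camera images.
- board: Dark wooden display board, fixed: 220 mm (x) by 200 mm (y), top 8 mm above the counter; origin at the centre of its underside. At the -y end a bevel rises from 0 at y=-100 mm to 8 mm at y=-68 mm, over the full width. At the +y end a rail along x: inner face at y=+88 mm, 12 mm thick, top 30 mm above the counter. The x sides are plain edges. The rows lie along the rail, parallel to x.
- stick1: A bread stick, baked hard and rigid: a golden brown bar 140 mm long (its own x), 18 mm wide (y) and 15 mm high (z), flat underneath, about 40 g. Origin at the centre of its underside. All four are alike. Starts on the counter on the robot's right of the board, nearest to its bevel.
- stick2: A bread stick, baked hard and rigid: a golden brown bar 140 mm long (its own x), 18 mm wide (y) and 15 mm high (z), flat underneath, about 40 g. Origin at the centre of its underside. All four are alike. Starts on the counter, farther from the bevel.
- stick3: A bread stick, baked hard and rigid: a golden brown bar 140 mm long (its own x), 18 mm wide (y) and 15 mm high (z), flat underneath, about 40 g. Origin at the centre of its underside. All four are alike. Starts on the counter, farthest from the bevel.
- stick4: A bread stick, baked hard and rigid: a golden brown bar 140 mm long (its own x), 18 mm wide (y) and 15 mm high (z), flat underneath, about 40 g. Origin at the centre of its underside. All four are alike. Starts askew on top of the board itself.
- rake: Wooden rake, loose, 160 g, standing on its tines. Head 34 (x) by 150 (y) by 12 mm, underside at z=28 mm; below it two rows of eight 8 mm round tines, 20 mm apart along y, rows at x=-12 and +12 mm. On its centre an upright square handle, 28 by 28 mm, faces square to x and y, from z=40 to 102 mm. Origin at the centre, at the tine tips. Both sides alike.
- jar: A closed glass jar, 56 mm across, 85 mm high, standing on the counter; origin at the centre of its underside. Stands to one side among the sticks. To be left alone.
- cup: A white cup, 60 mm across, 60 mm high; origin at the centre of its underside. Stands to one side among the sticks (it and the jar may swap places). To be left alone.
- loaf: A loaf, 200 mm (its x) by 90 mm by 70 mm high; origin at the centre of its underside. To be left alone.
- oil: A green oil bottle, 60 mm across, 200 mm high; origin at the centre of its underside. To be left alone.
- brush: A pastry brush, lying on the counter, 190 mm long along its x, 42 mm wide, 20 mm high; origin at its middle. To be left alone.
- bowl: A steel bowl, 120 mm across, 50 mm high; origin at the centre of its underside. To be left alone.
There are look-alikes about, which are no part of the job. What is meant by the rake is not green, and is the larger of those in its own colour.

How it is judged:
By the outcome, as a careful person would: the job done as asked, in the order asked, and still so for the second after the job is handed in, with the robot touching nothing.
It also fails if it takes over 72 s, if anything falls off the work surface, if the arm or the gripper's body presses on something with over 40 N, if the wrist force passes 120 N, or if a joint passes its speed limit or range.

### The arm

A 7-joint arm with a two-finger parallel gripper is mounted at the origin on the work surface. World frame = base frame: x ahead of the robot, y to its left, z up, the work surface at z = 0. Lengths are in m, angles in degrees, forces in N, time in s.
With the tool pointing down it reaches from about 0.425 to 0.975 m from the base axis. Payload 16.7 kg.
Tool frame: the origin (TCP) lies midway between the tips of the shut fingers; the grasp point (between the pads) lies 19 mm behind it; x points along the fingers, z is the direction in which the jaws open and shut, and the axes are right-handed (so a half turn about x gives the same grasp; the last joint's range is limited). The gripper opens to 85 mm and grips with 20 to 120 N. Pads are 22 mm wide; open, the fingers measure 114 mm over their backs; the gripper's body (76 mm by 85 mm) begins 54 mm behind the grasp point. The pads swing forward as they close: fully open they stand 13 mm farther back than shut.
Start: joints at [61.392, 24.414, 4.234, 92.017, -1.954, 63.644, -3.845], TCP at [0.231, -0.634, 0.231] pointing down, gripper open.
Joint ranges: [-163.25, 163.25], [-28.42, 122.38], [-70.27, 78.77], [12.13, 141.07], [-58.53, 238.53], [9.26, 117.41], [-156.51, 156.51]. Speed limits (degrees/s): [108.29, 108.29, 136.94, 136.94, 172.46, 172.46, 172.46].

### API

Orientations are given as [roll, pitch, yaw] about the fixed x, y, z axes, in that order (R = Rz(yaw) Ry(pitch) Rx(roll)).
In Python, from plant import state, camera, job_done gives the robot as it stands.
- The arm moves only by the tool carry_out, never from a script. Its argument "motion" is a list of rows, each a list of 6 numbers: the shift along the tool's x, y, z in mm, then the turn, a rotation vector about the tool's x, y, z in rad. A call has 1 to 5 rows; each row shifts and turns the pose as measured when the row begins, along the tool's axes as they then stand; what a row does not reach is not made up. A row lasts 1/8 s, in which the tool goes at most 62.5 mm and 10.7 degrees, less where a joint would pass 70% of its speed; a pose out of reach is approached as far as the arm can. A call is refused whole if a number of a shift passes 62.5 or a number of a turn 0.188, either way. A call with a gripper value outside its range is refused whole. "claw" is the finger opening in mm, from 0 to 85.4, set as the call begins (left out, the last holds). The fingers move at their own pace and stop on an object; the grip force is fixed at half the most. Time passes only in rows, so rows that do not move let the fingers close. It gives the time, the measured TCP pose, the force and the opening at its end, in the units of the state.
- state(): the state, without advancing time (a new reading comes with each control period).
- camera(name): name is "scene" or "top" or "wrist"; returns a dict with "color" (480x640x3 uint8, blue, green, red), "depth" (480x640 float32, m along the optical axis (not along the pixel's ray), 0 where there is no reading), "fx", "fy", "cx", "cy" (pixels), "k1" (the pictures are not rectified: a ray, as slopes to the right and down, at radius r is drawn at 1 + k1 r^2 times it, then the intrinsics apply), "world_to_cam" (4x4, takes a point from world to camera coordinates); the wrist camera has in their place "hand_eye" (4x4, takes a point from camera to tool coordinates, whose origin is the TCP and whose axes are the tool frame's). Camera axes: x right, y down, z forward; pixel columns grow to the right and rows downward; lengths in m; the calibration is good to about 2 mm. A picture is of the moment at which its call begins: read the wrist's pose just before it.
- job_done(): hands the job in, once; it reports no verdict.
The state is a dict: "t": time; "q": joint angles; "qvel": joint speeds; "tau": joint torques, N m; "tool_pos": TCP position; "eef_rot": TCP orientation; "force": force on the tool from outside, world axes, zero at the start; "torque": the same for the moment, N m; "finger_gap": finger opening in m.
Only numpy, scipy, OpenCV 4.12 (cv2) and the standard library are available. Lean on these libraries where they do the work, as an engineer would, in place of code of your own. Each camera call takes 0.05 s, during which the arm holds its last target. There are 200 camera calls.

## Working session

There is one attempt and no reset: what is moved stays moved. The work goes in short steps, Python scripts to look and compute and a tool call to move; the robot and the scene stay as the last step left them, time stands still between calls to the robot, and variables do not carry over. Pictures are saved under pics/ and viewed, about 8 in all and at most 12, crops included, and the job is handed in when it is done.

Besides the shell and the picture viewer there is one more tool, called after "Request:" as name([rows], argument=value, ...), one row to a line, values as JSON. carry_out: Moves the arm, as the interface text tells. Its arguments: {"type":"object","properties":{"motion":{"type":"array","items":{"type":"array","items":{"type":"number"}}},"claw":{"type":"number"}},"required":["motion"]}

```bash
ls; mkdir -p pics; cat > h.py <<'E'
import numpy as np, cv2
from plant import state, camera, job_done
def und(c,u,v):
    x=(np.asarray(u,float)-c["cx"])/c["fx"]; y=(np.asarray(v,float)-c["cy"])/c["fy"]
    rd=np.hypot(x,y); r=rd.copy()
    for _ in range(20): r=rd/(1+c["k1"]*r*r)
    s=1/(1+c["k1"]*r*r); return x*s,y*s
def cloud(c):
    v,u=np.mgrid[0:480,0:640]; x,y=und(c,u,v); d=c["depth"]
    P=np.stack([x*d,y*d,d],-1); T=np.linalg.inv(c["world_to_cam"])
    W=P@T[:3,:3].T+T[:3,3]; W[d==0]=np.nan; return W
def ortho(c,W,x0,x1,y0,y1,res=.001,zmin=-.02,zmax=.3):
    """top-down map: image row = -x, col = -y ; colour of highest point"""
    h=int((x1-x0)/res); w=int((y1-y0)/res)
    img=np.zeros((h,w,3),np.uint8); z=np.full((h,w),np.nan)
    m=np.isfinite(W[...,2])&(W[...,2]>zmin)&(W[...,2]<zmax)
    P=W[m]; C=c["color"][m]; o=np.argsort(P[:,2]); P=P[o];C=C[o]
    r=((x1-P[:,0])/res).astype(int); k=((y1-P[:,1])/res).astype(int)
    g=(r>=0)&(r<h)&(k>=0)&(k<w); img[r[g],k[g]]=C[g]; z[r[g],k[g]]=P[g,2]
    return img,z
E
python3 - <<'E'
from h import *
s=state(); print(s)
for n in("scene","top"):
    c=camera(n); cv2.imwrite(f"pics/{n}0.png",c["color"]); W=cloud(c)
    print(n,c["fx"],c["k1"],np.linalg.inv(c["world_to_cam"])[:3,3])
    print([np.round(np.nanpercentile(W[...,i],[1,50,99]),3) for i in range(3)])
    np.savez(f"{n}0.npz",W=W,color=c["color"])
E
```

```text
pics
{'t': 0.0, 'q': array([61.39376145, 24.44903804,  4.23223874, 92.05186249, -1.95231911,
       63.6448959 , -3.84475891]), 'qvel': array([-0.11062578,  0.01877629,  0.01794864, -0.00092187,  0.07711089,
        0.03423338,  0.05291187]), 'tau': array([-2.15739055e-03, -9.49829078e+01,  3.75932336e+00, -4.63518369e+01,
        1.90109073e-02,  1.02561657e-02,  5.94652784e-05]), 'tool_pos': array([ 0.23112712, -0.63375898,  0.23062114]), 'eef_rot': array([-174.5041482 ,   89.92636113,  115.53418077]), 'force': array([ 0.66878124, -1.02890391, -0.19520509]), 'torque': array([ 0.04250268,  0.01776947, -0.0333685 ]), 'finger_gap': 0.08533218601104699}
scene 508.3644206823303 -0.030479166767456756 [0.95612849 0.58057179 0.80802226]
[array([-0.905,  0.48 ,  1.252]), array([-2.095, -0.034,  0.607]), array([-0.753,  0.001,  0.355])]
top 583.9248811564297 -0.08373935967463433 [0.28768598 0.02449012 1.36646557]
[array([-0.05 ,  0.476,  1.531]), array([-1.05 ,  0.024,  1.083]), array([-0.758,  0.   ,  0.785])]
```

View pics/top0.png

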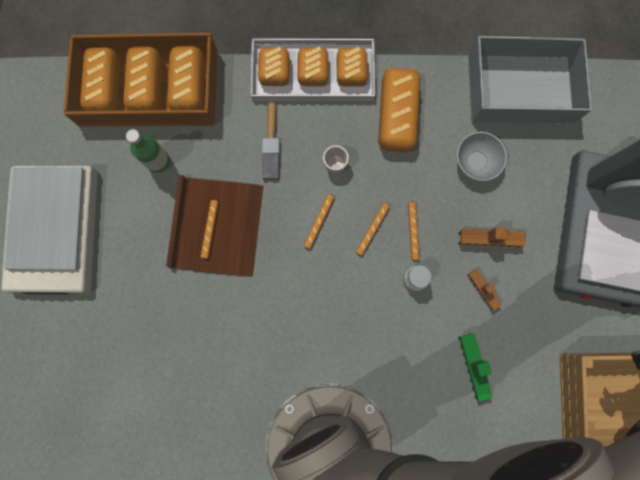

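View pics/scene0.png

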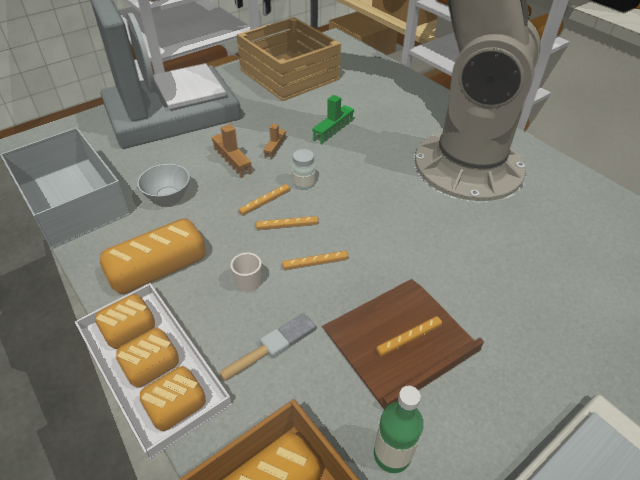

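Top view: the rake candidates are brown large (493,238), brown small (486,290) and green (477,367). The task means the one that isn't green and is the larger of its colour, so (493,238). Board at (215,228) with the rail on the left. Sticks at (320,222), (373,230), (414,230) and (209,230) on the board. Jar (418,277), cup (336,157).

```bash
cat >> h.py <<'E'
def rect(W,z,lab,zlo,zhi,box,color=None,dark=None):
    x0,x1,y0,y1=box
    m=(W[...,2]>zlo)&(W[...,2]<zhi)&(W[...,0]>x0)&(W[...,0]<x1)&(W[...,1]>y0)&(W[...,1]<y1)
    if color is not None: m&=color
    return m
def comps(W,m,minn=15):
    n,l,st,ce=cv2.connectedComponentsWithStats(m.astype(np.uint8))
    out=[]
    for i in range(1,n):
        if st[i,4]<minn: continue
        P=W[l==i]; (cx,cy),(a,b),th=cv2.minAreaRect((P[:,:2]*1000).astype(np.float32))
        if a<b: a,b,th=b,a,th+90
        out.append(dict(px=np.round(ce[i]),n=st[i,4],c=(round(cx),round(cy)),size=(round(a),round(b)),th=round((th+90)%180-90,1),z=np.round(np.percentile(P[:,2],[5,50,95])*1000)))
    return out
def goldmask(col):
    h=cv2.cvtColor(col,cv2.COLOR_BGR2HSV); return (h[...,0]>10)&(h[...,0]<24)&(h[...,1]>110)&(h[...,2]>140)
E
python3 - <<'E'
from h import *
d=np.load("top0.npz"); W=d["W"]; col=d["color"]
B=(.2,.8,-.6,.45)
print("golden"); 
for o in comps(W,rect(W,0,0,.006,.04,B,goldmask(col))): print(o)
print("board")
hsv=cv2.cvtColor(col,cv2.COLOR_BGR2HSV)
br=(hsv[...,1]>90)&((hsv[...,0]<20))
for o in comps(W,rect(W,0,0,-.01,.04,(.2,.75,.05,.42),br),100): print(o)
print("rail")
for o in comps(W,rect(W,0,0,.022,.04,(.2,.75,.05,.42),br),20): print(o)
print("tall>30mm")
for o in comps(W,rect(W,0,0,.03,.3,B)): print(o)
print("rake head/handle")
for o in comps(W,rect(W,0,0,.03,.05,(.2,.6,-.5,-.1))): print(o)
for o in comps(W,rect(W,0,0,.08,.12,(.2,.6,-.5,-.1)),5): print(o)
print("bare z",np.nanmedian(W[300:340,150:250,2]))
cv2.imwrite("pics/crop1.png",cv2.resize(np.hstack([col[190:320,440:540],np.load("scene0.npz")["color"][90:220,200:360]]),None,fx=3,fy=3,interpolation=cv2.INTER_CUBIC))
E
```

```text
golden
{'px': array([270., 121.]), 'n': np.int32(127), 'c': (763, 142), 'size': (73, 11), 'th': -1.9, 'z': array([14., 18., 23.])}
{'px': array([318., 221.]), 'n': np.int32(380), 'c': (523, 26), 'size': (136, 16), 'th': -25.0, 'z': array([ 9., 14., 19.])}
{'px': array([208., 229.]), 'n': np.int32(375), 'c': (503, 283), 'size': (137, 17), 'th': -8.9, 'z': array([18., 22., 27.])}
{'px': array([372., 228.]), 'n': np.int32(375), 'c': (506, -101), 'size': (137, 16), 'th': -29.6, 'z': array([ 9., 14., 18.])}
{'px': array([413., 230.]), 'n': np.int32(378), 'c': (501, -198), 'size': (137, 17), 'th': 2.5, 'z': array([ 9., 14., 19.])}
{'px': array([515., 242.]), 'n': np.int32(39), 'c': (468, -430), 'size': (42, 7), 'th': 89.8, 'z': array([35., 37., 40.])}
{'px': array([495., 304.]), 'n': np.int32(38), 'c': (327, -381), 'size': (15, 13), 'th': 36.2, 'z': array([22., 27., 31.])}
board
{'px': array([215., 226.]), 'n': np.int32(7733), 'c': (511, 269), 'size': (219, 199), 'th': -5.8, 'z': array([ 1.,  7., 26.])}
rail
{'px': array([175., 220.]), 'n': np.int32(478), 'c': (520, 361), 'size': (215, 14)
[... 2671 characters left out ...]
35), 'th': 87.4, 'z': array([34., 39., 44.])}
{'px': array([408., 282.]), 'n': np.int32(46), 'c': (379, -183), 'size': (55, 22), 'th': 24.1, 'z': array([32., 40., 49.])}
{'px': array([484., 290.]), 'n': np.int32(26), 'c': (361, -353), 'size': (23, 11), 'th': -7.8, 'z': array([33., 40., 49.])}
{'px': array([471., 347.]), 'n': np.int32(412), 'c': (229, -319), 'size': (62, 37), 'th': 11.4, 'z': array([33., 39., 43.])}
{'px': array([500., 233.]), 'n': np.int32(185), 'c': (481, -378), 'size': (28, 26), 'th': -0.1, 'z': array([ 85., 100., 105.])}
{'px': array([420., 276.]), 'n': np.int32(366), 'c': (386, -198), 'size': (48, 48), 'th': -69.1, 'z': array([81., 84., 88.])}
bare z -0.00101187014149684
```

View pics/crop1.png

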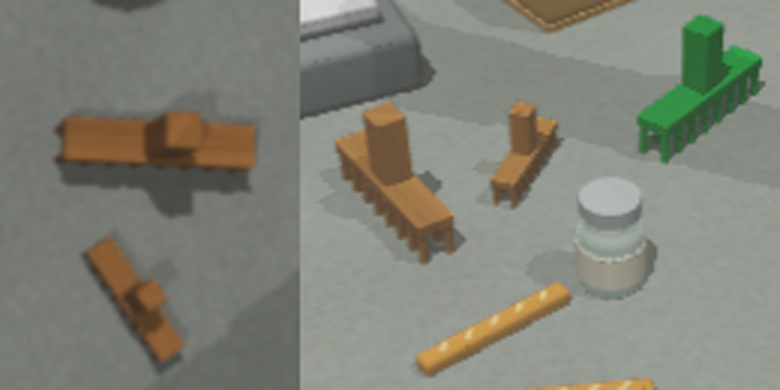

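The enlarged crop confirms it. The large brown rake is at world (0.481, -0.379) with its long axis at 87.4° and the handle top at 0.10; the small brown one and the green one are the look-alikes. Next is a planner that prints rows in the tool frame.

```bash
cat >> h.py <<'E'
from scipy.spatial.transform import Rotation as Ro
def Rtool(s): return Ro.from_euler("xyz",s["eef_rot"],degrees=True)
def jaw(R): z=R.as_matrix()[:,2]; return np.degrees(np.arctan2(z[1],z[0]))
def plan(wps,step=50,ideal=True):
    """wps: (x,y,z mm, jaw angle deg mod 180, step). tool kept pointing down; prints rows, 5 per call"""
    s=state(); p=s["tool_pos"]*1000; R=Rtool(s); rows=[]
    print("t %.2f tcp %s jaw %.1f gap %.1f F %s"%(s["t"],np.round(p,1),jaw(R),s["finger_gap"]*1000,np.round(s["force"],1)))
    for w in wps:
        st=w[4] if len(w)>4 else step
        tgt=np.array(w[:3],float); d=(w[3]-jaw(R)+90)%180-90
        ca,sa=np.cos(np.radians(jaw(R)+d)),np.sin(np.radians(jaw(R)+d))
        z=np.array([ca,sa,0]);x=np.array([0,0,-1.]);G=Ro.from_matrix(np.stack([x,np.cross(z,x),z],1))
        rv=(R.inv()*G).as_rotvec(); n=max(1,int(np.ceil(max(np.linalg.norm(tgt-p)/st,np.linalg.norm(rv)/.17))))
        for k in range(n):
            t=p+(tgt-p)/(n-k); dr=(R.inv()*G).as_rotvec()/(n-k)
            rows.append(np.r_[np.round(R.inv().apply(t-p),1),np.round(dr,3)]); R=R*Ro.from_rotvec(dr); p=t
    for i in range(0,len(rows),5): print("["+",".join("["+",".join("%g"%(v+0) for v in r)+"]" for r in rows[i:i+5])+"]")
E
python3 -c "
from h import *
plan([(290,-430,230,-2.6),(481,-379,180,-2.6)])"
```

```text
t 0.10 tcp [ 231.1 -633.8  230.7] jaw -70.0 gap 85.6 F [-0.  -0.6  0.6]
[[0.1,17.9,-24.5,-0.168,0,0],[0.1,21.7,-21.1,-0.168,0,0],[0.1,24.9,-17.2,-0.168,0,0],[0.1,27.5,-12.8,-0.168,0,0],[0.1,29.2,-8,-0.168,0,0]]
[[0.1,30.2,-3,-0.168,0,0],[0.1,30.2,2.1,-0.168,0,0],[10,11.9,37.7,0,0,0],[10,11.9,37.7,0,0,0],[10,11.9,37.7,0,0,0]]
[[10,11.9,37.7,0,0,0],[10,11.9,37.7,0,0,0]]
```

Request:
carry_out([
  [0.1, 17.9, -24.5, -0.168, 0, 0],
  [0.1, 21.7, -21.1, -0.168, 0, 0],
  [0.1, 24.9, -17.2, -0.168, 0, 0],
  [0.1, 27.5, -12.8, -0.168, 0, 0],
  [0.1, 29.2, -8, -0.168, 0, 0],
], claw=85)

```text
t: 0.72
tool_pos: [0.2715, -0.4842, 0.2279]
eef_rot: [154.5, 89.7, 134.0]
force: [0.7, -0.1, 0.6]
finger_gap: 0.0851
```

Request:
carry_out([
  [0.1, 30.2, -3, -0.168, 0, 0],
  [0.1, 30.2, 2.1, -0.168, 0, 0],
  [10, 11.9, 37.7, 0, 0, 0],
  [10, 11.9, 37.7, 0, 0, 0],
  [10, 11.9, 37.7, 0, 0, 0],
])

```text
t: 1.35
tool_pos: [0.4009, -0.3871, 0.1972]
eef_rot: [149.1, 89.7, 148.5]
force: [0.8, -1.1, 0.4]
finger_gap: 0.085
```

Request:
carry_out([
  [10, 11.9, 37.7, 0, 0, 0],
  [10, 11.9, 37.7, 0, 0, 0],
])

```text
t: 1.6
tool_pos: [0.4784, -0.363, 0.1758]
eef_rot: [149.6, 89.7, 149.0]
force: [-0.3, -0.6, -0.4]
finger_gap: 0.085
```

```bash
python3 -c "
from h import *
plan([(481,-379,180,-2.6),(481,-379,61,-2.6,40)])"
```

```text
t 1.60 tcp [ 478.4 -363.   175.8] jaw -0.6 gap 85.0 F [-0.3 -0.6 -0.4]
[[-4.2,-16,2.7,0.035,-0.005,-0.003],[39.7,0,0,0,0,0],[39.7,0,0,0,0,0],[39.7,0,0,0,0,0]]
```

Request:
carry_out([
  [-4.2, -16, 2.7, 0.035, -0.005, -0.003],
  [39.7, 0, 0, 0, 0, 0],
  [39.7, 0, 0, 0, 0, 0],
  [30, 0, 0, 0, 0, 0],
  [0, 0, 0, 0, 0, 0],
])

```text
t: 2.22
tool_pos: [0.482, -0.3796, 0.0668]
eef_rot: [142.6, 90.0, 140.0]
force: [0.7, -0.3, 0.1]
finger_gap: 0.085
```

```bash
python3 -c "
from h import *
plan([(481,-379,61,-2.6,40)])
c=camera('wrist'); cv2.imwrite('pics/w1.png',c['color'])"
```

```text
t 2.23 tcp [ 482.  -379.6   66.8] jaw -2.7 gap 85.0 F [ 0.7 -0.3  0.1]
[[5.8,0.6,-1,-0.001,-0.001,0]]
```

View pics/w1.png

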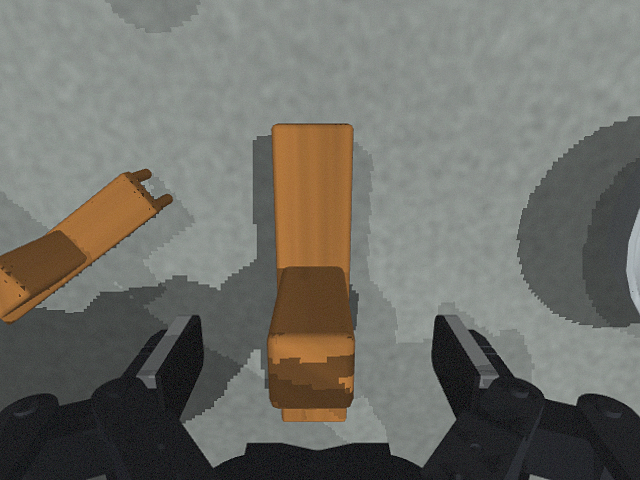

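The handle (312,340) sits centred between the pads and square to them. Lower a little, close, then lift gently.

Request:
carry_out([
  [5.8, 0.6, 0, 0, 0, 0],
  [0, 0, 0, 0, 0, 0],
  [0, 0, 0, 0, 0, 0],
  [0, 0, 0, 0, 0, 0],
  [0, 0, 0, 0, 0, 0],
], claw=0)

```text
t: 2.9
tool_pos: [0.484, -0.3813, 0.0663]
eef_rot: [-37.1, 89.6, -39.8]
force: [-0.3, 0.9, -1.2]
finger_gap: 0.0271
```

Request:
carry_out([
  [0, 0, 0, 0, 0, 0],
  [-10, 0, 0, 0, 0, 0],
  [-30, 0, 0, 0, 0, 0],
  [-30, 0, 0, 0, 0, 0],
])

```text
t: 3.4
tool_pos: [0.4827, -0.38, 0.1371]
eef_rot: [-36.1, 89.9, -38.8]
force: [0.2, -0.4, -1.7]
finger_gap: 0.0272
```

```bash
python3 -c "
from h import *
plan([(490,-150,135,84.2),(510,-36,135,84.2)])"
```

```text
t 3.40 tcp [ 482.7 -380.   137.1] jaw -2.7 gap 27.2 F [ 0.2 -0.4 -1.7]
[[0.2,25.6,-0.4,-0.169,0,0],[0.2,25.3,3.9,-0.169,0,0],[0.2,24.3,8.1,-0.169,0,0],[0.2,22.6,12,-0.169,0,0],[0.2,20.2,15.7,-0.169,0,0]]
[[0.2,17.3,18.8,-0.169,0,0],[0.2,13.9,21.5,-0.169,0,0],[0.2,10.1,23.5,-0.169,0,0],[0.2,6,24.8,-0.169,0,0],[0,-2.8,38.5,0,0,0]]
[[0,-2.8,38.5,0,0,0],[0,-2.8,38.5,0,0,0]]
```

```bash
python3 -c "
from h import *
plan([(485,-372,170,-2.7),(495,-150,170,84.2),(510,-36,170,84.2)])"
```

```text
t 3.40 tcp [ 482.7 -380.   137.1] jaw -2.7 gap 27.2 F [ 0.2 -0.4 -1.7]
[[-32.9,8,2,0,0.002,0.001],[0,24.7,-0.1,-0.169,0,0],[0,24.4,4.1,-0.169,0,0],[0,23.3,8.1,-0.169,0,0],[0,21.6,11.9,-0.169,0,0]]
[[0,19.3,15.4,-0.169,0,0],[0,16.5,18.4,-0.169,0,0],[0,13.2,20.9,-0.169,0,0],[0,9.5,22.8,-0.169,0,0],[0,5.5,24.1,-0.169,0,0]]
[[0,-1.1,38.3,0,0,0],[0,-1.1,38.3,0,0,0],[0,-1.1,38.3,0,0,0]]
```

Request:
carry_out([
  [-32.9, 8, 2, 0, 0.002, 0.001],
  [0, 24.7, -0.1, -0.169, 0, 0],
  [0, 24.4, 4.1, -0.169, 0, 0],
  [0, 23.3, 8.1, -0.169, 0, 0],
  [0, 21.6, 11.9, -0.169, 0, 0],
])

```text
t: 4.03
tool_pos: [0.4898, -0.273, 0.1772]
eef_rot: [-84.0, 89.5, -47.0]
force: [0.3, -0.7, -1.2]
finger_gap: 0.0273
```

Request:
carry_out([
  [0, 19.3, 15.4, -0.169, 0, 0],
  [0, 16.5, 18.4, -0.169, 0, 0],
  [0, 13.2, 20.9, -0.169, 0, 0],
  [0, 9.5, 22.8, -0.169, 0, 0],
  [0, 5.5, 24.1, -0.169, 0, 0],
])

```text
t: 4.65
tool_pos: [0.4916, -0.1457, 0.18]
eef_rot: [-136.5, 89.3, -49.4]
force: [0.5, -0.1, -2.6]
finger_gap: 0.0272
```

Request:
carry_out([
  [0, -1.1, 38.3, 0, 0, 0],
  [0, -1.1, 38.3, 0, 0, 0],
  [0, -1.1, 38.3, 0, 0, 0],
  [0, 0, 0, 0, 0, 0],
])

```text
t: 5.15
tool_pos: [0.5009, -0.0263, 0.1819]
eef_rot: [-133.3, 89.1, -46.0]
force: [-0.1, -0.5, -1.3]
finger_gap: 0.0273
```

```bash
python3 -c "
from h import *
plan([(510,-36,150,84.2),(510,-36,71,84.2,30)])
c=camera('top'); W=cloud(c); cv2.imwrite('pics/t1.png',c['color'])
for o in comps(W,rect(W,0,0,.10,.16,(.35,.7,-.2,.15))): print(o)
for o in comps(W,rect(W,0,0,.006,.05,(.35,.6,-.25,.15),goldmask(c['color']))): print(o)
"
```

```text
t 5.15 tcp [500.9 -26.3 181.9] jaw 87.3 gap 27.3 F [-0.1 -0.5 -1.3]
[[32.1,-9.2,-8.9,0.055,-0.01,0.011],[26.3,0,0,0,0,0],[26.3,0,0,0,0,0],[26.3,0,0,0,0,0]]
{'px': array([336., 250.]), 'n': np.int32(52), 'c': (438, -13), 'size': (22, 12), 'th': 1.8, 'z': array([138., 155., 158.])}
{'px': array([413., 212.]), 'n': np.int32(143), 'c': (538, -196), 'size': (62, 16), 'th': 3.2, 'z': array([10., 14., 18.])}
{'px': array([313., 232.]), 'n': np.int32(219), 'c': (496, 38), 'size': (77, 16), 'th': -24.7, 'z': array([ 9., 14., 19.])}
```

Request:
carry_out([
  [20, -9.2, -8.9, 0.055, -0.01, 0.011],
  [0, 0, 0, 0, 0, 0],
  [30, 0, 0, 0, 0, 0],
  [10, 0, 0, 0, 0, 0],
])

```text
t: 5.7
tool_pos: [0.5105, -0.0408, 0.1236]
eef_rot: [-132.3, 89.8, -48.4]
force: [0.6, 0.4, -1.6]
finger_gap: 0.0274
```

```bash
python3 -c "
from h import *
plan([(510,-36,70,84.2,26)])
c=camera('wrist'); cv2.imwrite('pics/w2.png',c['color'])
"
```

```text
t 5.70 tcp [510.5 -40.8 123.6] jaw 83.9 gap 27.4 F [ 0.6  0.4 -1.6]
[[17.9,0.4,1.6,-0.001,-0.001,0.001],[17.9,0.4,1.6,-0.001,-0.001,0.001],[17.9,0.3,1.6,-0.001,-0.001,0.001]]
```

View pics/w2.png

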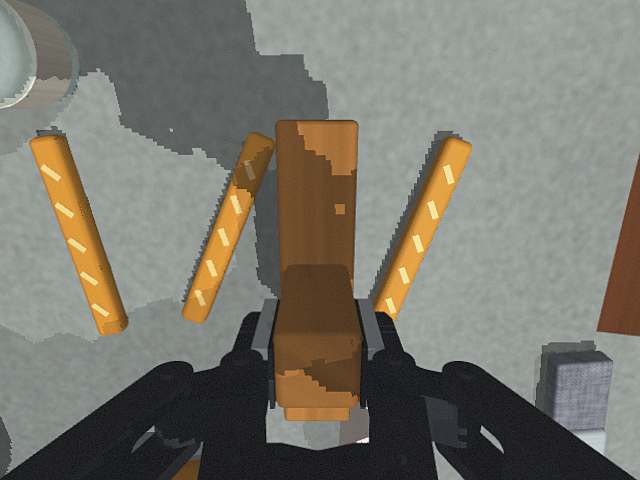

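The rake hangs between stick2 (230,230) and stick1 (430,230), with gaps on both sides. Lowering it.

Request:
carry_out([
  [17.9, 0.4, 1.6, 0, 0, 0],
  [17.9, 0.4, 1.6, 0, 0, 0],
  [17, 0.3, 1.6, 0, 0, 0],
  [0, 0, 0, 0, 0, 0],
])

```text
t: 6.25
tool_pos: [0.5108, -0.0356, 0.0684]
eef_rot: [-122.3, 89.7, -38.3]
force: [0.6, -0.7, -1.2]
finger_gap: 0.0273
```

```bash
cat >> h.py <<'E'
BX=np.array([np.cos(np.radians(-5.8)),np.sin(np.radians(-5.8))]); BY=np.array([-BX[1],BX[0]]); BC=np.array([511.,269.])
def bf(x,y): d=np.array([x,y])-BC; return d@BX,d@BY
def world(bx,by): return BC+bx*BX+by*BY
E
python3 -c "
from h import *
p=state()['tool_pos']*1000; print(bf(*p[:2]))
y1,y2=150.,184.
# by at x=510
print([ (y,bf(510,y)) for y in (120,150,155,185,300)])
plan([(510,150,69,84.2,25)])
"
```

```text
(np.float64(30.533232340708093), np.float64(-303.0563664654272))
[(120, (np.float64(14.062507571430217), np.float64(-148.3382819126724))), (150, (np.float64(11.030818655941827), np.float64(-118.49186064780875))), (155, (np.float64(10.525537170027095), np.float64(-113.5174571036648))), (185, (np.float64(7.493848254538705), np.float64(-83.67103583880116))), (300, (np.float64(-4.127625921500125), np.float64(30.74024567650949)))]
t 6.25 tcp [510.8 -35.6  68.4] jaw 84.0 gap 27.3 F [ 0.6 -0.7 -1.2]
[[-0.2,2.5,23.1,0,0,0.001],[-0.1,2.5,23.1,0,0,0.001],[-0.1,2.5,23.1,0,0,0.001],[-0.1,2.5,23.1,0,0,0.001],[-0.1,2.5,23.1,0,0,0.001]]
[[-0.1,2.5,23.1,0,0,0.001],[-0.1,2.5,23.1,0,0,0.001],[-0.1,2.4,23.1,0,0,0.001]]
```

Request:
carry_out([
  [0, 2.5, 23.1, 0, 0, 0.001],
  [0, 2.5, 23.1, 0, 0, 0.001],
  [0, 2.5, 23.1, 0, 0, 0.001],
  [0, 2.5, 23.1, 0, 0, 0.001],
])

```text
t: 6.75
tool_pos: [0.5114, 0.0583, 0.0686]
eef_rot: [-162.4, 89.8, -78.6]
force: [0.7, -1.5, -2.3]
finger_gap: 0.0276
```

```bash
python3 -c "
from h import *
plan([(510,146,70,84.2,23)])
"
```

```text
t 6.75 tcp [511.4  58.3  68.6] jaw 83.8 gap 27.6 F [ 0.7 -1.5 -2.3]
[[-0.4,2.7,21.8,-0.002,-0.001,0],[-0.4,2.7,21.8,-0.002,-0.001,0],[-0.4,2.6,21.8,-0.002,-0.001,0],[-0.4,2.6,21.8,-0.002,-0.001,0]]
```

Request:
carry_out([
  [-0.4, 2.7, 21.8, -0.002, 0, 0],
  [-0.4, 2.7, 21.8, 0, 0, 0],
  [-0.6, 2.6, 21.8, 0, 0, 0],
  [-1, 2.6, 20, 0, 0, 0],
])

```text
t: 7.25
tool_pos: [0.5107, 0.1476, 0.0721]
eef_rot: [-141.8, 89.7, -57.8]
force: [-1.2, -0.9, -0.9]
finger_gap: 0.0273
```

```bash
python3 -c "
from h import *
plan([(510,186,80,84.2,14),(510,230,80,84.2,18)])
"
```

```text
t 7.25 tcp [510.7 147.6  72.1] jaw 84.0 gap 27.3 F [-1.2 -0.9 -0.9]
[[-2.7,1.6,12.7,-0.001,-0.001,0.001],[-2.7,1.6,12.7,-0.001,-0.001,0.001],[-2.7,1.5,12.7,-0.001,-0.001,0.001],[0,1.5,14.6,0,0,0],[0,1.5,14.6,0,0,0]]
[[0,1.5,14.6,0,0,0]]
```

Request:
carry_out([
  [-2, 1.6, 12.7, 0, 0, 0.001],
  [-2.7, 1.6, 12.7, 0, 0, 0.001],
  [-2.7, 1.5, 12.7, 0, 0, 0.001],
  [0, 1.5, 14.6, 0, 0, 0],
  [0, 1.5, 14.6, 0, 0, 0],
])

```text
t: 7.88
tool_pos: [0.5107, 0.2187, 0.0804]
eef_rot: [-173.3, 89.8, -89.4]
force: [0.4, -0.5, -1.2]
finger_gap: 0.0272
```

```bash
python3 -c "
from h import *
plan([(510,290,79,84.2,20)])
c=camera('wrist'); d=camera('scene')['color'][230:430,280:540]
cv2.imwrite('pics/c3.png',np.hstack([cv2.resize(c['color'],(480,360)),cv2.resize(d,None,fx=1.2,fy=1.8)[:360]]))
"
```

```text
t 7.88 tcp [510.7 218.7  80.4] jaw 83.9 gap 27.2 F [ 0.4 -0.5 -1.2]
[[0.3,2.1,17.7,-0.001,-0.001,0],[0.3,2,17.7,-0.001,-0.001,0],[0.3,2,17.7,-0.001,-0.001,0],[0.3,2,17.7,-0.001,-0.001,0]]
```

View pics/c3.png

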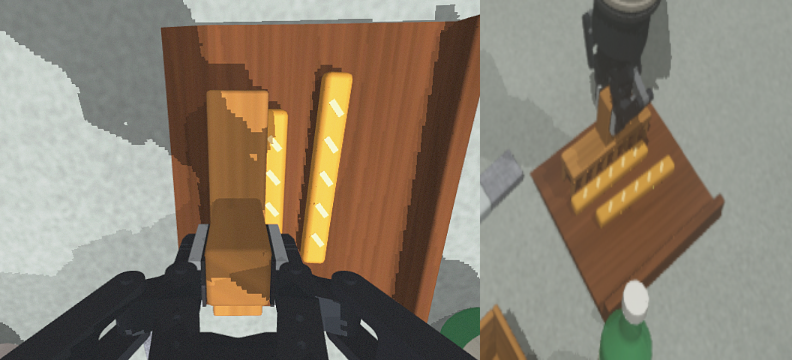

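Stick1 is on the board and flush with the tines (275,170), and stick4 is just ahead at (328,165). I'll push on to the rail.

Request:
carry_out([
  [0.3, 2.1, 17.7, 0, 0, 0],
  [0.3, 2, 17.7, 0, 0, 0],
  [0.3, 2, 17.7, 0, 0, 0],
  [0.3, 2, 15, 0, 0, 0],
  [0, 0, 0, 0, 0, 0],
])

```text
t: 8.6
tool_pos: [0.5091, 0.2933, 0.0786]
eef_rot: [176.7, 89.8, -99.2]
force: [-0.3, -0.0, -2.0]
finger_gap: 0.0274
```

Request:
carry_out([
  [0.3, 1, 6, 0, 0, 0],
  [0.3, 0.5, 4, 0, 0, 0],
  [0, 0, 0, 0, 0, 0],
])

```text
t: 8.98
tool_pos: [0.5088, 0.3029, 0.0778]
eef_rot: [176.8, 89.8, -99.2]
force: [-0.0, -0.4, -1.3]
finger_gap: 0.0271
```

```bash
python3 -c "
from h import *
plan([(510,310,80,84.2,4)]); p=state()['tool_pos']*1000; print(bf(*p[:2]))
"
```

```text
t 8.97 tcp [508.8 302.9  77.8] jaw 84.0 gap 27.1 F [-0.  -0.4 -1.3]
[[-1.1,-0.2,3.6,-0.002,-0.002,0],[-1.1,-0.2,3.6,-0.002,-0.002,0]]
(np.float64(-5.600517446673819), np.float64(33.48640529081339))
```

Request:
carry_out([
  [-0.5, 0, 3, 0, 0, 0],
  [0, 0, 1, 0, 0, 0],
])

```text
t: 9.22
tool_pos: [0.5094, 0.3051, 0.0779]
eef_rot: [175.4, 89.6, -100.7]
force: [-0.8, -5.5, -0.9]
finger_gap: 0.0274
```

Request:
carry_out([
  [-0.3, 0, 2, 0, 0, 0],
  [0, 0, 1, 0, 0, 0],
])

```text
t: 9.48
tool_pos: [0.5096, 0.3053, 0.0778]
eef_rot: [173.2, 89.4, -102.9]
force: [-1.1, -4.8, 1.3]
finger_gap: 0.0273
```

Rail contact felt (-5 N). Back off, lift, and return behind stick2.

```bash
python3 -c "
from h import *
plan([(508,285,80,84.2,20),(506,255,150,84.2,40),(485,-155,150,84.2,45)])"
```

```text
t 9.47 tcp [509.6 305.3  77.8] jaw 83.9 gap 27.3 F [-1.1 -4.8  1.3]
[[-1,-0.3,-10.2,-0.003,-0.005,-0.001],[-1.1,-0.2,-10.2,-0.003,-0.005,-0.001],[-35,-0.5,-15,0,0,0],[-35,-0.5,-15,0,0,0],[0,-2.1,-41,0,0,0]]
[[0,-2.1,-41,0,0,0],[0,-2.1,-41,0,0,0],[0,-2.1,-41,0,0,0],[0,-2.1,-41,0,0,0],[0,-2.1,-41,0,0,0]]
[[0,-2.1,-41,0,0,0],[0,-2.1,-41,0,0,0],[0,-2.1,-41,0,0,0],[0,-2.1,-41,0,0,0]]
```

Request:
carry_out([
  [-1, -0.3, -10.2, -0.003, -0.005, 0],
  [-1.1, -0.2, -10.2, -0.003, -0.005, 0],
  [-35, -0.5, -15, 0, 0, 0],
  [-35, -0.5, -15, 0, 0, 0],
  [0, -2.1, -41, 0, 0, 0],
])

```text
t: 10.1
tool_pos: [0.5035, 0.2123, 0.1522]
eef_rot: [20.8, 89.8, 105.2]
force: [0.3, -1.3, -2.4]
finger_gap: 0.0272
```

Request:
carry_out([
  [0, -2.1, -41, 0, 0, 0],
  [0, -2.1, -41, 0, 0, 0],
  [0, -2.1, -41, 0, 0, 0],
  [0, -2.1, -41, 0, 0, 0],
  [0, -2.1, -41, 0, 0, 0],
])

```text
t: 10.72
tool_pos: [0.4927, -0.0021, 0.1531]
eef_rot: [-47.8, 89.7, 36.5]
force: [0.5, 0.4, -1.9]
finger_gap: 0.0274
```

Request:
carry_out([
  [0, -2.1, -41, 0, 0, 0],
  [0, -2.1, -41, 0, 0, 0],
  [0, -2.1, -38, 0, 0, 0],
])

```text
t: 11.1
tool_pos: [0.4855, -0.1282, 0.1535]
eef_rot: [-65.6, 89.6, 18.6]
force: [0.9, 0.7, -2.0]
finger_gap: 0.0275
```

```bash
python3 -c "
from h import *
plan([(485,-155,130,84.2,40)])
c=camera('top'); W=cloud(c)
for o in comps(W,rect(W,0,0,.006,.05,(.35,.65,-.25,.4),goldmask(c['color']))): print(o, bf(*o['c']))"
```

```text
t 11.10 tcp [ 485.5 -128.2  153.5] jaw 84.2 gap 27.5 F [ 0.9  0.7 -2. ]
[[23.4,-2.1,-26.8,0,0.003,0.007]]
{'px': array([185., 225.]), 'n': np.int32(779), 'c': (512, 339), 'size': (157, 34), 'th': -6.1, 'z': array([16., 22., 27.])} (np.float64(-6.079060093977455), np.float64(69.74270591519812))
{'px': array([366., 240.]), 'n': np.int32(203), 'c': (477, -85), 'size': (74, 16), 'th': -29.6, 'z': array([10., 14., 19.])} (np.float64(1.947985102584203), np.float64(-355.6236850296112))
```

Sticks 1 and 4 lie flush at the rail as a 157 x 34 mm block at -6.1°. Next is stick2.

Request:
carry_out([
  [20, -2.1, -26.8, 0, 0.003, 0.007],
  [10, 0, 0, 0, 0, 0],
  [0, 0, 0, 0, 0, 0],
])

```text
t: 11.52
tool_pos: [0.4832, -0.1631, 0.123]
eef_rot: [-150.3, 89.9, -66.6]
force: [0.3, 0.1, -0.6]
finger_gap: 0.0273
```

```bash
python3 -c "
from h import *
plan([(485,-155,70,84.2,20)])
c=camera('wrist'); cv2.imwrite('pics/w4.png',c['color'])"
```

```text
t 11.53 tcp [ 483.2 -163.1  123. ] jaw 83.7 gap 27.3 F [ 0.3  0.1 -0.6]
[[17.7,-0.3,2.8,-0.003,-0.001,0],[17.7,-0.3,2.8,-0.003,-0.001,0],[17.7,-0.3,2.8,-0.003,-0.001,0]]
```

View pics/w4.png

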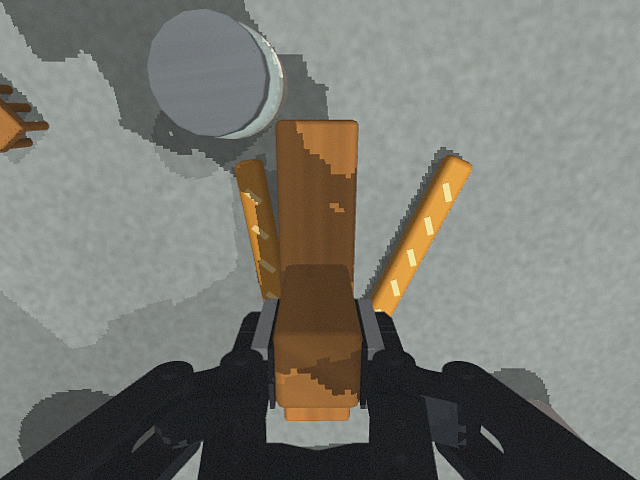

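Request:
carry_out([
  [2, 0, 8.2, -0.006, 0, 0],
  [0, 0, 0, 0, 0, 0],
])

```text
t: 11.82
tool_pos: [0.4849, -0.1533, 0.1222]
eef_rot: [-128.7, 89.8, -44.5]
force: [1.2, -1.0, -1.9]
finger_gap: 0.0276
```

```bash
python3 -c "
from h import *
plan([(484,-155,70,84.2,18)])"
```

```text
t 11.82 tcp [ 484.9 -153.3  122.2] jaw 84.2 gap 27.6 F [ 1.2 -1.  -1.9]
[[17.4,0.3,-0.5,0,-0.001,0.001],[17.4,0.3,-0.6,0,-0.001,0.001],[17.4,0.2,-0.6,0,-0.001,0.001]]
```

Request:
carry_out([
  [17.4, 0.3, -0.5, 0, 0, 0],
  [17.4, 0.3, -0.6, 0, 0, 0],
  [16.5, 0.2, -0.6, 0, 0, 0],
  [0, 0, 0, 0, 0, 0],
])

```text
t: 12.32
tool_pos: [0.4836, -0.1546, 0.0667]
eef_rot: [-136.0, 89.8, -51.8]
force: [-0.2, 0.4, -0.5]
finger_gap: 0.0272
```

```bash
python3 -c "
from h import *
plan([(486,-50,70,84.2,22),(492,142,71,84.2,22)])"
```

```text
t 12.32 tcp [ 483.6 -154.6   66.7] jaw 84.3 gap 27.2 F [-0.2  0.4 -0.5]
[[-0.7,1.6,20.9,0,0,0],[-0.7,1.6,20.9,0,0,0],[-0.7,1.6,20.9,0,0,0],[-0.7,1.6,20.9,0,0,0],[-0.7,1.6,20.9,0,0,0]]
[[-0.1,1.5,21.3,0,0,0],[-0.1,1.5,21.3,0,0,0],[-0.1,1.5,21.3,0,0,0],[-0.1,1.5,21.3,0,0,0],[-0.1,1.5,21.3,0,0,0]]
[[-0.1,1.5,21.3,0,0,0],[-0.1,1.5,21.3,0,0,0],[-0.1,1.5,21.3,0,0,0],[-0.1,1.5,21.3,0,0,0]]
```

Request:
carry_out([
  [-1.5, 1.6, 20.9, 0, 0, 0],
  [-0.7, 1.6, 20.9, 0, 0, 0],
  [-0.7, 1.6, 20.9, 0, 0, 0],
  [-0.5, 1.6, 20.9, 0, 0, 0],
  [-0.5, 1.6, 20.9, 0, 0, 0],
])

```text
t: 12.95
tool_pos: [0.4867, -0.0486, 0.0703]
eef_rot: [-138.8, 89.8, -54.8]
force: [-0.2, -0.1, -1.5]
finger_gap: 0.0273
```

Request:
carry_out([
  [0, 1.5, 21.3, 0, 0, 0],
  [0, 1.5, 21.3, 0, 0, 0],
  [0, 1.5, 21.3, 0, 0, 0],
  [0, 1.5, 21.3, 0, 0, 0],
  [0, 1.5, 21.3, 0, 0, 0],
])

```text
t: 13.58
tool_pos: [0.4913, 0.0613, 0.071]
eef_rot: [-123.6, 89.8, -39.6]
force: [-0.5, -0.5, -1.2]
finger_gap: 0.0271
```

```bash
python3 -c "
from h import *
plan([(492,144,71,84.2,22),(495,186,80,84.2,14)])
c=camera('top'); W=cloud(c)
for o in comps(W,rect(W,0,0,.006,.05,(.35,.65,-.25,.4),goldmask(c['color']))): print(o, bf(*o['c']))"
```

```text
t 13.57 tcp [491.3  61.3  71. ] jaw 84.0 gap 27.1 F [-0.5 -0.5 -1.2]
[[-0.1,2,20.6,-0.001,-0.001,0.001],[0,2,20.6,-0.001,-0.001,0.001],[0,1.9,20.6,-0.001,-0.001,0.001],[0,1.9,20.6,-0.001,-0.001,0.001],[-2.2,0.3,10.5,0,0,0]]
[[-2.2,0.3,10.5,0,0,0],[-2.2,0.3,10.5,0,0,0],[-2.2,0.3,10.5,0,0,0]]
{'px': array([185., 225.]), 'n': np.int32(782), 'c': (512, 338), 'size': (159, 35), 'th': -6.5, 'z': array([16., 22., 26.])} (np.float64(-5.97800379679451), np.float64(68.74782520636933))
{'px': array([413., 230.]), 'n': np.int32(380), 'c': (501, -198), 'size': (134, 17), 'th': 2.6, 'z': array([ 9., 14., 18.])} (np.float64(37.24448369614806), np.float64(-465.61985399487355))
{'px': array([289., 250.]), 'n': np.int32(34), 'c': (454, 95), 'size': (21, 10), 'th': 4.8, 'z': array([10., 14., 17.])} (np.float64(-39.124404693408266), np.float64(-178.8694522756371))
```

Request:
carry_out([
  [0, 2, 20.6, 0, 0, 0],
  [0, 2, 20.6, 0, 0, 0],
  [0, 1.9, 20.6, 0, 0, 0],
  [-0.5, 1.9, 20.6, 0, 0, 0],
  [-2.2, 0.5, 10.5, 0, 0, 0],
])

```text
t: 14.25
tool_pos: [0.4934, 0.1599, 0.0745]
eef_rot: [-102.9, 89.7, -18.8]
force: [-0.8, -0.7, -0.9]
finger_gap: 0.0279
```

Request:
carry_out([
  [-2.2, 0.5, 10.5, 0, 0, 0],
  [-2.2, 0.5, 10.5, 0, 0, 0],
  [-2.2, 0.5, 10.5, 0, 0, 0],
])

```text
t: 14.62
tool_pos: [0.4956, 0.1919, 0.0816]
eef_rot: [-109.5, 89.7, -25.5]
force: [0.4, -0.6, -1.7]
finger_gap: 0.027
```

```bash
python3 -c "
from h import *
plan([(502,274,80,84.2,20)])"
```

```text
t 14.62 tcp [495.6 191.9  81.6] jaw 84.0 gap 27.0 F [ 0.4 -0.6 -1.7]
[[0.3,0.4,16.5,-0.001,0,0.001],[0.3,0.4,16.5,-0.001,0,0.001],[0.3,0.4,16.5,-0.001,0,0.001],[0.3,0.4,16.5,-0.001,0,0.001],[0.3,0.4,16.5,-0.001,0,0.001]]
```

Request:
carry_out([
  [0.3, 0.4, 16.5, 0, 0, 0.001],
  [0.3, 0.4, 16.5, 0, 0, 0.001],
  [0.3, 0.4, 16.5, 0, 0, 0.001],
  [0.3, 0.4, 16.5, 0, 0, 0.001],
  [0.3, 0.4, 16.5, 0, 0, 0.001],
])

```text
t: 15.25
tool_pos: [0.5027, 0.2798, 0.0799]
eef_rot: [154.0, 89.9, -122.0]
force: [-0.1, -0.4, -0.9]
finger_gap: 0.0274
```

Request:
carry_out([
  [0, 0.2, 5, 0, 0, 0],
  [0, 0, 3, 0, 0, 0],
  [0, 0, 3, 0, 0, 0],
])

```text
t: 15.62
tool_pos: [0.5034, 0.2882, 0.0791]
eef_rot: [166.5, 89.5, -109.5]
force: [-2.8, -14.2, 7.7]
finger_gap: 0.0273
```

```bash
python3 -c "
from h import *
plan([(502,288,80,84.2,4)])"
```

```text
t 15.62 tcp [503.4 288.2  79.1] jaw 84.0 gap 27.3 F [ -2.8 -14.2   7.7]
[[-0.9,1.4,-0.4,-0.004,-0.009,-0.002]]
```

```bash
python3 -c "
from h import *
plan([(502,268,80,84.2,20),(502,240,162,84.2,45),(512,-250,162,84.2,46)])"
```

```text
t 15.62 tcp [503.4 288.2  79.1] jaw 84.0 gap 27.3 F [ -2.8 -14.2   7.7]
[[-0.4,-0.4,-10.1,-0.002,-0.004,-0.001],[-0.4,-0.3,-10.1,-0.002,-0.004,-0.001],[-41,-1.4,-13.9,0,0,0],[-41,-1.4,-13.9,0,0,0],[0,-5.4,-44.2,0,0,0]]
[[0,-5.4,-44.2,0,0,0],[0,-5.4,-44.2,0,0,0],[0,-5.4,-44.2,0,0,0],[0,-5.4,-44.2,0,0,0],[0,-5.4,-44.2,0,0,0]]
[[0,-5.4,-44.2,0,0,0],[0,-5.4,-44.2,0,0,0],[0,-5.4,-44.2,0,0,0],[0,-5.4,-44.2,0,0,0],[0,-5.4,-44.2,0,0,0]]
```

Request:
carry_out([
  [-0.4, -0.4, -10.1, -0.002, -0.004, 0],
  [-0.4, -0.3, -10.1, -0.002, -0.004, 0],
  [-41, -1.4, -13.9, 0, 0, 0],
  [-41, -1.4, -13.9, 0, 0, 0],
  [0, -5.4, -44.2, 0, 0, 0],
])

```text
t: 16.25
tool_pos: [0.5025, 0.1931, 0.1641]
eef_rot: [64.0, 89.8, 148.3]
force: [0.7, -0.7, -2.2]
finger_gap: 0.0276
```

Request:
carry_out([
  [0, -5.4, -44.2, 0, 0, 0],
  [0, -5.4, -44.2, 0, 0, 0],
  [0, -5.4, -44.2, 0, 0, 0],
  [0, -5.4, -44.2, 0, 0, 0],
  [0, -5.4, -44.2, 0, 0, 0],
])

```text
t: 16.88
tool_pos: [0.5065, -0.0396, 0.1652]
eef_rot: [-54.6, 89.8, 29.7]
force: [0.8, 0.1, -1.6]
finger_gap: 0.0271
```

Request:
carry_out([
  [0, -5.4, -44.2, 0, 0, 0],
  [0, -5.4, -44.2, 0, 0, 0],
  [0, -5.4, -44.2, 0, 0, 0],
  [0, -5.4, -44.2, 0, 0, 0],
])

```text
t: 17.38
tool_pos: [0.5079, -0.2262, 0.1658]
eef_rot: [-77.1, 89.6, 7.0]
force: [0.7, 0.3, -0.9]
finger_gap: 0.0275
```

```bash
python3 -c "
from h import *
plan([(512,-250,145,84.2,48)])
c=camera('top'); W=cloud(c)
for o in comps(W,rect(W,0,0,.006,.05,(.35,.65,-.25,.4),goldmask(c['color']))): print(o, bf(*o['c']))"
```

```text
t 17.38 tcp [ 507.9 -226.2  165.8] jaw 84.1 gap 27.5 F [ 0.7  0.3 -0.9]
[[20.8,-6.4,-23.3,-0.002,0.001,0.006]]
{'px': array([189., 223.]), 'n': np.int32(1203), 'c': (513, 329), 'size': (162, 53), 'th': -6.2, 'z': array([17., 22., 26.])} (np.float64(-4.073616413319204), np.float64(59.89495512409319))
{'px': array([413., 231.]), 'n': np.int32(392), 'c': (500, -198), 'size': (137, 17), 'th': 2.9, 'z': array([ 9., 14., 19.])} (np.float64(36.24960298731927), np.float64(-465.7209102920565))
```

Request:
carry_out([
  [15, -5, -20, 0, 0, 0.006],
  [0, 0, 0, 0, 0, 0],
  [30, 0, 0, 0, 0, 0],
  [0, 0, 0, 0, 0, 0],
])

```text
t: 17.92
tool_pos: [0.5083, -0.2562, 0.1205]
eef_rot: [-111.5, 89.9, -28.0]
force: [-0.0, -0.5, -0.8]
finger_gap: 0.0271
```

```bash
python3 -c "
from h import *
plan([(512,-250,70,84.2,20),(504,-140,70,84.2,22)])"
```

```text
t 17.93 tcp [ 508.3 -256.2  120.5] jaw 83.5 gap 27.1 F [-0.  -0.5 -0.8]
[[16.8,-1,2.2,-0.004,0,0.001],[16.8,-1,2.2,-0.004,0,0.001],[16.8,-1,2.2,-0.004,0,0.001],[0,3.2,18.1,0,0,0],[0,3.2,18.1,0,0,0]]
[[0,3.2,18.1,0,0,0],[0,3.2,18.1,0,0,0],[0,3.2,18.1,0,0,0],[0,3.2,18.1,0,0,0]]
```

Request:
carry_out([
  [16.8, 0, 1.5, -0.004, 0, 0.001],
  [16.8, 0, 1, -0.004, 0, 0.001],
  [15.5, 0, 1, -0.004, 0, 0.001],
  [0, 0, 0, 0, 0, 0],
])

```text
t: 18.42
tool_pos: [0.5098, -0.2517, 0.0702]
eef_rot: [-136.1, 89.9, -51.8]
force: [0.8, 0.1, -0.8]
finger_gap: 0.0272
```

```bash
python3 -c "
from h import *
plan([(516,146,70.5,84.2,23),(517,186,80,84.2,14)])"
```

```text
t 18.43 tcp [ 509.8 -251.7   70.2] jaw 84.3 gap 27.2 F [ 0.8  0.1 -0.8]
[[0,1.9,22,0,0,0],[0,1.9,22,0,0,0],[0,1.9,22,0,0,0],[0,1.9,22,0,0,0],[0,1.9,22,0,0,0]]
[[0,1.9,22,0,0,0],[0,1.9,22,0,0,0],[0,1.9,22,0,0,0],[0,1.9,22,0,0,0],[0,1.9,22,0,0,0]]
[[0,1.9,22,0,0,0],[0,1.9,22,0,0,0],[0,1.9,22,0,0,0],[0,1.9,22,0,0,0],[0,1.9,22,0,0,0]]
[[0,1.9,22,0,0,0],[0,1.9,22,0,0,0],[0,1.9,22,0,0,0],[-3.2,1,13.3,0,0,0],[-3.2,1,13.3,0,0,0]]
[[-3.2,1,13.3,0,0,0]]
```

Request:
carry_out([
  [0, 1.9, 22, 0, 0, 0],
  [0, 1.9, 22, 0, 0, 0],
  [0, 1.9, 22, 0, 0, 0],
  [0, 1.9, 22, 0, 0, 0],
  [0, 1.9, 22, 0, 0, 0],
])

```text
t: 19.05
tool_pos: [0.5125, -0.1402, 0.0711]
eef_rot: [-123.1, 89.8, -39.0]
force: [0.7, -0.2, -2.4]
finger_gap: 0.0274
```

Request:
carry_out([
  [0, 1.9, 22, 0, 0, 0],
  [0, 1.9, 22, 0, 0, 0],
  [0, 1.9, 22, 0, 0, 0],
  [0, 1.9, 22, 0, 0, 0],
  [0, 1.9, 22, 0, 0, 0],
])

```text
t: 19.68
tool_pos: [0.516, -0.0263, 0.0728]
eef_rot: [-111.6, 89.6, -27.5]
force: [0.3, -0.6, -2.0]
finger_gap: 0.0272
```

```bash
python3 -c "
from h import *
plan([(516,146,71,84.2,23),(517,186,80,84.2,14)])
c=camera('wrist'); cv2.imwrite('pics/w5.png',c['color'])"
```

```text
t 19.68 tcp [516.  -26.3  72.8] jaw 84.1 gap 27.2 F [ 0.3 -0.6 -2. ]
[[0.2,2.2,21.4,0,0,0.001],[0.2,2.2,21.4,0,0,0.001],[0.2,2.2,21.4,0,0,0.001],[0.2,2.2,21.4,0,0,0.001],[0.2,2.2,21.4,0,0,0.001]]
[[0.2,2.2,21.4,0,0,0.001],[0.2,2.2,21.4,0,0,0.001],[0.2,2.2,21.4,0,0,0.001],[-3,1,13.3,0,0,0],[-3,1,13.3,0,0,0]]
[[-3,1,13.3,0,0,0]]
```

View pics/w5.png

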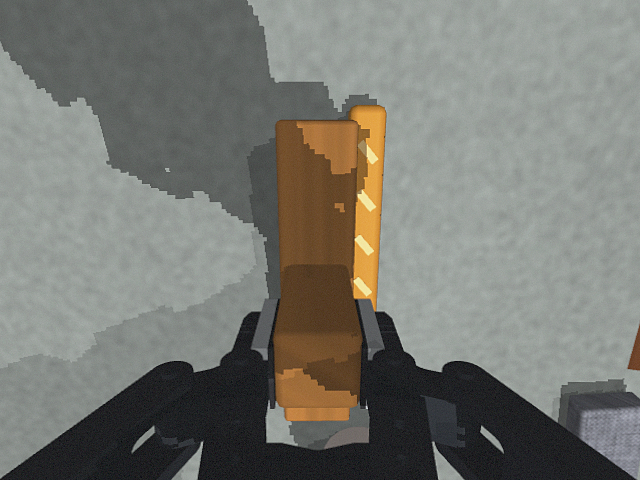

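Stick3 is flush and sits a little toward the base (370,210). I'll add a slight +x drift on the way.

Request:
carry_out([
  [0.4, 1.6, 21.4, 0, 0, 0.001],
  [0.3, 1.6, 21.4, 0, 0, 0.001],
  [0.2, 1.6, 21.4, 0, 0, 0.001],
  [0.2, 1.6, 21.4, 0, 0, 0.001],
  [0.2, 1.6, 21.4, 0, 0, 0.001],
])

```text
t: 20.35
tool_pos: [0.5206, 0.0864, 0.0734]
eef_rot: [-108.5, 89.7, -24.3]
force: [0.2, 0.5, -1.1]
finger_gap: 0.0275
```

```bash
python3 -c "
from h import *
plan([(520,146,71.5,84.2,23),(521,186,80,84.2,14)])"
```

```text
t 20.35 tcp [520.6  86.4  73.4] jaw 84.2 gap 27.5 F [ 0.2  0.5 -1.1]
[[0.6,2.2,19.7,0,-0.001,0.002],[0.6,2.2,19.7,0,-0.001,0.002],[0.6,2.2,19.7,0,-0.001,0.002],[-2.8,1,13.3,0,0,0],[-2.8,1,13.3,0,0,0]]
[[-2.8,1,13.3,0,0,0]]
```

Request:
carry_out([
  [0.6, 2.2, 19.7, 0, 0, 0.002],
  [0.6, 2.2, 19.7, 0, 0, 0.002],
  [0.4, 2.2, 19, 0, 0, 0.002],
  [-2.5, 1, 13.3, 0, 0, 0],
  [-2.8, 1, 13.3, 0, 0, 0],
])

```text
t: 20.98
tool_pos: [0.5216, 0.1754, 0.0783]
eef_rot: [179.4, 89.9, -96.4]
force: [-0.2, -0.9, -2.1]
finger_gap: 0.0273
```

Request:
carry_out([
  [-2.8, 1, 13.3, 0, 0, 0],
])

```text
t: 21.1
tool_pos: [0.5221, 0.1895, 0.0814]
eef_rot: [-175.4, 89.9, -91.2]
force: [-0.4, 0.9, -1.6]
finger_gap: 0.0272
```

```bash
python3 -c "
from h import *
plan([(522,254,80,84.2,18)])
c=camera('top'); W=cloud(c)
for o in comps(W,rect(W,0,0,.006,.05,(.35,.65,-.25,.4),goldmask(c['color']))): print(o, bf(*o['c']))"
```

```text
t 21.10 tcp [522.1 189.5  81.4] jaw 84.2 gap 27.2 F [-0.4  0.9 -1.6]
[[0.3,1.7,16,0,0,0],[0.3,1.7,16,0,0,0],[0.3,1.7,16,0,0,0],[0.3,1.7,16,0,0,0]]
{'px': array([187., 228.]), 'n': np.int32(1017), 'c': (501, 331), 'size': (138, 52), 'th': -6.1, 'z': array([17., 22., 27.])} (np.float64(-16.214297513630555), np.float64(60.672040975555404))
{'px': array([233., 247.]), 'n': np.int32(57), 'c': (461, 224), 'size': (30, 12), 'th': 5.2, 'z': array([17., 21., 26.])} (np.float64(-45.196502068206826), np.float64(-49.82244675644279))
```

Request:
carry_out([
  [0.3, 2.2, 16, 0, 0, 0],
  [0.3, 2.2, 16, 0, 0, 0],
  [0.3, 2.2, 16, 0, 0, 0],
  [0.3, 2.2, 16, 0, 0, 0],
  [0, 0, 0, 0, 0, 0],
])

```text
t: 21.78
tool_pos: [0.5194, 0.2615, 0.0805]
eef_rot: [-76.3, 90.0, 8.0]
force: [-0.6, -0.2, -1.7]
finger_gap: 0.027
```

Request:
carry_out([
  [0.3, 0.5, 6, 0, 0, 0],
  [0, 0, 2, 0, 0, 0],
  [0, 0, 2, 0, 0, 0],
])

```text
t: 22.15
tool_pos: [0.5199, 0.2681, 0.0795]
eef_rot: [172.7, 89.7, -103.2]
force: [-1.9, -8.9, 4.5]
finger_gap: 0.0275
```

```bash
python3 -c "
from h import *
plan([(522,268,80,84.2,4)])
p=state()['tool_pos']*1000;print(bf(*p[:2]))"
```

```text
t 22.15 tcp [519.9 268.1  79.5] jaw 84.2 gap 27.5 F [-1.9 -8.9  4.5]
[[-0.5,-2.1,0.1,-0.001,-0.006,-0.001]]
(np.float64(8.950412881773099), np.float64(-0.007323433786150467))
```

```bash
python3 -c "
from h import *
plan([(519,248,80,84.2,20),(518,225,140,84.2,40),(510,-10,140,84.2,45)])"
```

```text
t 22.15 tcp [519.9 268.1  79.5] jaw 84.2 gap 27.5 F [-1.9 -8.9  4.5]
[[-0.2,-0.6,-10,0,-0.003,0],[-0.2,-0.6,-10,0,-0.003,0],[-30,-0.7,-11.5,0,0,0],[-30,-0.7,-11.5,0,0,0],[0,-2.6,-39.1,0,0,0]]
[[0,-2.6,-39.1,0,0,0],[0,-2.6,-39.1,0,0,0],[0,-2.6,-39.1,0,0,0],[0,-2.6,-39.1,0,0,0],[0,-2.6,-39.1,0,0,0]]
```

Request:
carry_out([
  [-0.2, -0.6, -10, 0, -0.003, 0],
  [-0.2, -0.6, -10, 0, -0.003, 0],
  [-30, -0.7, -11.5, 0, 0, 0],
  [-30, -0.7, -11.5, 0, 0, 0],
  [0, -2.6, -39.1, 0, 0, 0],
])

```text
t: 22.78
tool_pos: [0.5166, 0.1832, 0.1414]
eef_rot: [15.1, 89.8, 99.3]
force: [0.2, -1.2, -1.4]
finger_gap: 0.0274
```

Request:
carry_out([
  [0, -2.6, -39.1, 0, 0, 0],
  [0, -2.6, -39.1, 0, 0, 0],
  [0, -2.6, -39.1, 0, 0, 0],
  [0, -2.6, -39.1, 0, 0, 0],
  [0, -2.6, -30, 0, 0, 0],
])

```text
t: 23.4
tool_pos: [0.5094, -0.0138, 0.142]
eef_rot: [-43.9, 89.8, 40.1]
force: [1.2, -0.7, -1.9]
finger_gap: 0.0274
```

Request:
carry_out([
  [0, 0, 0, 0, 0, 0],
  [0, 0, 0, 0, 0, 0],
])

```text
t: 23.65
tool_pos: [0.5088, -0.0171, 0.142]
eef_rot: [-53.5, 89.8, 30.1]
force: [-0.3, 0.3, -1.7]
finger_gap: 0.0273
```

```bash
python3 -c "
from h import *
p=state()['tool_pos']*1000
plan([(p[0],p[1],72,84.2,25)])
c=camera('top'); W=cloud(c)
for o in comps(W,rect(W,0,0,.006,.05,(.35,.65,.1,.4),goldmask(c['color']))): print(o, bf(*o['c']))
m=rect(W,0,0,.015,.05,(.35,.65,.1,.4),goldmask(c['color']))
P=W[m][:,:2]*1000; b=np.array([bf(*q) for q in P])
for k in range(4):
    lo=88-18*(k+1); q=b[(b[:,1]>lo+3)&(b[:,1]<lo+15)]; print(k,len(q),np.round(np.percentile(q[:,0],[1,99])))
cv2.imwrite('pics/t6.png',cv2.resize(c['color'][150:300,150:450],None,fx=2.6,fy=2.6,interpolation=cv2.INTER_CUBIC))"
```

```text
t 23.65 tcp [508.8 -17.1 142. ] jaw 83.7 gap 27.3 F [-0.3  0.3 -1.7]
[[23.3,0.1,-0.1,-0.003,0.001,0.001],[23.3,0.1,0,-0.003,0.001,0.001],[23.3,0,0,-0.003,0.001,0.001]]
{'px': array([193., 223.]), 'n': np.int32(1653), 'c': (512, 320), 'size': (162, 70), 'th': -5.7, 'z': array([17., 22., 26.])} (np.float64(-4.158990447501475), np.float64(50.839972447451146))
0 284 [-84.  49.]
1 288 [-64.  71.]
2 295 [-59.  74.]
3 296 [-69.  65.]
```

View pics/t6.png

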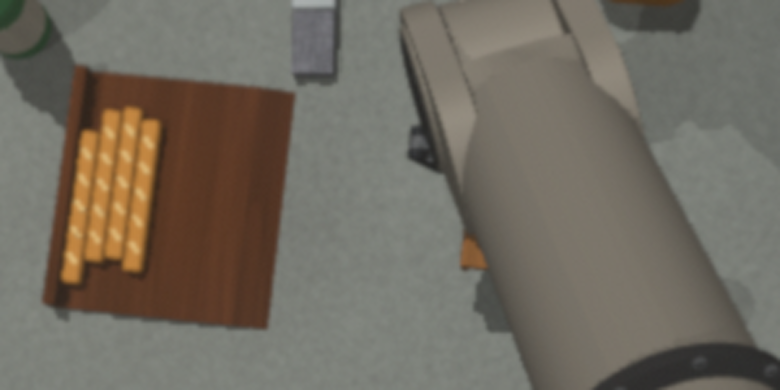

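All four rows lie tight along the rail. The block is 70 mm deep and within ±85 mm of the board's centre, against an edge at ±110. Now I'll stand the rake down.

Request:
carry_out([
  [23.3, 0, 0, -0.003, 0, 0],
  [23.3, 0, 0, -0.003, 0, 0],
  [20, 0, 0, 0, 0, 0],
  [3, 0, 0, 0, 0, 0],
  [0, 0, 0, 0, 0, 0],
])

```text
t: 24.32
tool_pos: [0.5101, -0.0128, 0.0718]
eef_rot: [-55.6, 89.6, 28.8]
force: [0.8, -0.3, -1.5]
finger_gap: 0.0277
```

Request:
carry_out([
  [2.5, 0, 0, 0, 0, 0],
  [1, 0, 0, 0, 0, 0],
])

```text
t: 24.58
tool_pos: [0.5109, -0.0125, 0.0694]
eef_rot: [-62.5, 89.5, 21.9]
force: [-0.2, -0.2, -1.6]
finger_gap: 0.0272
```

Request:
carry_out([
  [1, 0, 0, 0, 0, 0],
  [0.5, 0, 0, 0, 0, 0],
])

```text
t: 24.82
tool_pos: [0.5112, -0.0126, 0.0683]
eef_rot: [-65.3, 89.5, 19.1]
force: [-0.0, -0.9, -1.1]
finger_gap: 0.0272
```

Request:
carry_out([
  [2, 0, 0, 0, 0, 0],
  [0.5, 0, 0, 0, 0, 0],
])

```text
t: 25.08
tool_pos: [0.5114, -0.0127, 0.0658]
eef_rot: [-66.3, 89.4, 18.1]
force: [-0.2, 0.1, 1.4]
finger_gap: 0.0277
```

Request:
carry_out([
  [2, 0, 0, 0, 0, 0],
  [0.5, 0, 0, 0, 0, 0],
])

```text
t: 25.32
tool_pos: [0.5119, -0.013, 0.0654]
eef_rot: [-76.7, 89.4, 7.7]
force: [-2.0, 0.3, -0.1]
finger_gap: 0.0271
```

Contact with the counter at z = 65.4 mm, in line with the 66 mm grasp offset. Open and withdraw.

Request:
carry_out([
  [0, 0, 0, 0, 0, 0],
  [0, 0, 0, 0, 0, 0],
  [0, 0, 0, 0, 0, 0],
  [0, 0, 0, 0, 0, 0],
], claw=85)

```text
t: 25.82
tool_pos: [0.5121, -0.0128, 0.0653]
eef_rot: [-75.9, 89.4, 8.4]
force: [-0.2, -0.4, 0.1]
finger_gap: 0.0847
```

Request:
carry_out([
  [-15, 0, 0, 0, 0, 0],
  [-40, 0, 0, 0, 0, 0],
  [-45, 0, 0, 0, 0, 0],
  [-40, 0, -40, 0, 0, 0],
  [0, 0, -50, 0, 0, 0],
])

```text
t: 26.45
tool_pos: [0.5024, -0.1004, 0.2136]
eef_rot: [-71.8, 89.3, 13.0]
force: [-0.0, -0.4, -0.9]
finger_gap: 0.0851
```

Request:
carry_out([
  [0, 0, -55, 0, 0, 0],
  [0, 0, -55, 0, 0, 0],
  [0, 0, -55, 0, 0, 0],
  [0, 0, -40, 0, 0, 0],
  [0, 0, 0, 0, 0, 0],
])

```text
t: 27.08
tool_pos: [0.4823, -0.3141, 0.2198]
eef_rot: [-84.2, 88.9, 0.4]
force: [-0.2, 0.9, 0.0]
finger_gap: 0.0854
```

```bash
python3 -c "
from h import *
s=state(); print(s['t'],s['tool_pos'],s['finger_gap'],s['qvel'].max())
c=camera('top'); W=cloud(c)
for o in comps(W,rect(W,0,0,.006,.05,(.35,.65,.1,.4),goldmask(c['color']))): print(o, bf(*o['c']))
print('tall')
for o in comps(W,rect(W,0,0,.03,.12,(.3,.8,-.45,.15)),60): print(o)
cv2.imwrite('pics/t7.png',np.vstack([cv2.resize(c['color'][130:320,100:500],(800,380)),cv2.resize(camera('scene')['color'][160:410],(560,220))@np.eye(3) if 0 else np.zeros((1,800,3),np.uint8)]))
cv2.imwrite('pics/s7.png',camera('scene')['color'])"
```

```text
27.075 [ 0.48227801 -0.31414781  0.219805  ] 0.08535691188408387 0.7669719697545214
{'px': array([193., 223.]), 'n': np.int32(1638), 'c': (512, 321), 'size': (161, 71), 'th': -5.3, 'z': array([17., 22., 26.])} (np.float64(-4.260046744684422), np.float64(51.834853156279934))
tall
{'px': array([495., 112.]), 'n': np.int32(594), 'c': (772, -395), 'size': (107, 30), 'th': 74.5, 'z': array([ 34.,  69., 100.])}
{'px': array([399., 125.]), 'n': np.int32(1822), 'c': (746, -163), 'size': (114, 89), 'th': -4.5, 'z': array([44., 66., 73.])}
{'px': array([485., 151.]), 'n': np.int32(660), 'c': (672, -357), 'size': (118, 118), 'th': -55.9, 'z': array([31., 44., 52.])}
{'px': array([336., 156.]), 'n': np.int32(282), 'c': (664, -13), 'size': (59, 59), 'th': 72.6, 'z': array([33., 55., 63.])}
{'px': array([335., 224.]), 'n': np.int32(943), 'c': (512, -12), 'size': (151, 34), 'th': -5.5, 'z': array([ 35.,  40., 102.])}
{'px': array([418., 277.]), 'n': np.int32(546), 'c': (385, -197), 'size': (55, 52), 'th': 57.1, 'z': array([41., 83., 88.])}
{'px': array([488., 289.]), 'n': np.int32(119), 'c': (357, -359), 'size': (25, 24), 'th': 24.1, 'z': array([33., 65., 71.])}
```

View pics/s7.png

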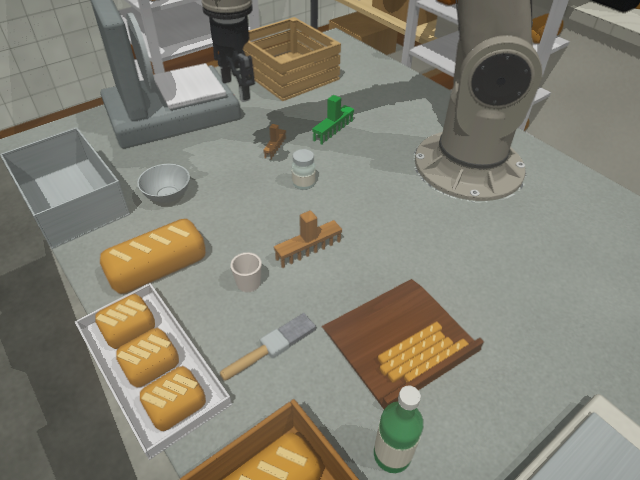

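The four sticks lie in tight rows at the rail (420,350), the rake stands at (310,238), and the jar and cup haven't moved. Handing in.

```bash
python3 -c "
from plant import job_done; print(job_done())"
```

```text
the job is handed in; nothing more can be done
None
```

I used the large brown rake to comb the four bread sticks onto the board in three sweeps: stick1 pushing stick4 ahead of it, then stick2, then stick3. I then stood the rake back on the counter and let go. The job took about 27 s of the 72 s allowed.

**Sticks:** in the last top view they form one 161 × 71 mm block along the rail, flat at board height. The block sits at -5.3° and the board at -5.8°, which is within measuring error. In an earlier check the rows reached at most about 85 mm from the board's centre line, against an edge at 110 mm. The row against the rail is shifted up to 25 mm lengthwise from the others.

**Rake:** it stands upright at (0.512, -0.012) m, well clear of the board.

**Everything else:** the cup, jar, loaf and bowl measured within about 1 mm of where they started. I checked the oil bottle and brush only by eye in the last picture, and they look unmoved. The small look-alike rake measured 3 mm off, which I take as noise because nothing came near it.

**Forces:** the highest I read was about 16 N, when stick2 met the stack at the rail. No check failed.

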